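Flip the status flag of the flanged tube

ROBOT

A 7-joint arm with a two-finger parallel gripper is mounted at the origin on the work surface. World frame = base frame: x ahead of the robot, y to its left, z up, the work surface at z = 0. Lengths are in m, angles in rad, forces in N, time in s.
With the tool pointing down it reaches from about 0.4 to 0.85 m from the base axis. Payload 4.5 kg.
Tool frame: the origin (TCP) lies between the finger pads; the fingertips stand 19 mm ahead of it and the grasp point (between the pads) is the TCP; z points along the fingers, y is the line along which they close (so a half turn about z gives the same grasp; the last joint's range is limited). The gripper opens to 88 mm and grips with 3 to 60 N. Pads are 18 mm wide; open, the fingers measure 123 mm over their backs; the gripper's body (75 mm by 187 mm) begins 45 mm behind the grasp point.
Start: joints at [-1.159, 0.689, -0.195, 1.565, 0.157, 0.902, -0.215], TCP at [0.231, 0.581, 0.258] pointing down, gripper open.
Joint ranges: [-3.01, 3.01], [-0.46, 2.08], [-1.47, 1.51], [0.13, 2.56], [-1, 4.14], [0.04, 2.09], [-2.66, 2.66]. Speed limits (rad/s): [2.57, 2.57, 3.14, 3.14, 3.14, 3.14, 3.14].

INTERFACE

Orientations are given as [roll, pitch, yaw] about the fixed x, y, z axes, in that order (R = Rz(yaw) Ry(pitch) Rx(roll)).
In Python, from station import robot, cams gives the robot as it stands.
- The arm moves only by the shell command python3 -m crank 'ROWS' [FORCE]. ROWS is JSON, a list of rows, each a list of 7 numbers: the shift along the world's x, y, z normalised to -1 to 1, where 1 is 0.15 m, then the turn, a rotation vector about the world's x, y, z normalised to -1 to 1, where 1 is 180 degrees, then the finger opening in mm, from 0 to 88.1. In form: [[x, y, z, wx, wy, wz, claw], ...]. A call has 1 to 20 rows; each row is the pose to reach, as a shift and turn from the pose commanded when the call began, turning the shorter way round; what a row does not reach only later rows make up. A row lasts 1/8 s, in which the tool goes at most 62.5 mm and 10.7 degrees, less where a joint would pass 70% of its speed; a pose out of reach is approached as far as the arm can. A call with a number of a shift or a turn outside -1 to 1 is refused whole. A call with a gripper value outside its range is refused whole. The fingers move at their own pace and stop on an object; FORCE is the grip in N (left out, the last holds). Time passes only in rows, so rows that repeat a pose let the fingers close. It gives the time, the measured TCP pose, the force, the opening and the grip force at its end, in the units of the state.
- robot.state(): the state, without advancing time (a new reading comes with each control period).
- cams.read_camera(name): name is "scene" or "side" or "wrist"; returns the picture (420x560x3 uint8, blue, green, red); there is no depth.
- cams.camera_info(name): a dict with "fx", "fy", "cx", "cy" (pixels), "extrinsics" (4x4, takes a point from camera to world coordinates); the wrist camera has in their place "mount" (4x4, takes a point from camera to tool coordinates, whose origin is the TCP and whose axes are the flange's). Camera axes: x right, y down, z forward; pixel columns grow to the right and rows downward; lengths in m; the calibration is good to about 2 mm. A picture is of the moment at which its call begins: read the wrist's pose just before it. camera_info takes no time and is no camera call.
- robot.close_job(): hands the job in; it is judged then, once.
The state is a dict: "clock": time; "joint_positions": joint angles; "joint_velocities": joint speeds; "joint_torque": joint torques, N m; "tool_pos": TCP position; "tool_rot": TCP orientation; "ft_force": force on the tool from outside, world axes, zero at the start; "wrist_torque": the same for the moment, N m; "gripper_width": finger opening in m; "grip_force": force on a finger pad.
Only numpy, scipy, OpenCV 4.12 (cv2) and the standard library are available. Lean on these libraries where they do the work, as an engineer would, in place of code of your own. Each camera call takes 0.05 s, during which the arm holds its last target. There are 200 camera calls.

TASK

The tube with the square flange is finished: flip the status flag on its station right over its pivot, so that it lies fully down on the tube's side with its ring face up. Only push it with the fingertips, never pinch it, and leave the other two flags, the tubes and everything else on the bench as they are.

Things in the scene. Friction and masses are not known exactly. Their poses are not given: they have to be found in the camera images.
- station_a: Flag station of the flanged tube, one of three alike, side by side in any order, each turned a little. Fixed dark steel base plate 250 x 72 x 8 mm, from 75 mm before its origin (robot side) to 175 mm beyond. Origin on the bench, straight below the flag's pivot; x along the plate, away from the robot, towards the tube; y along the hinge pin; z up.
- pivot_a (a point): Centre of the hinge pin of station_a, 85 mm above the bench; fixed, axes as the station. Two upright steel cheeks (20 mm long in x, 5 mm thick, centred 27 mm to either side in y, tops 93 mm above the bench) hold the pin; the flag swings freely between them.
- flag_a (a joint): Angle of the flag to flip (rad). 0: level, blade towards the robot (station -x), bar face up; pi/2: blade straight up; pi: turned over, level, blade towards the tube, ring face up. Hinge stops at 0 and pi. Friction hinge (about 0.06 N m, pushes of 1 to 3 N turn it): stays where it is left, does not fall over by itself. Starts at 0 to 0.35.
- flag_a_end (a point): Middle of the free end edge of the blade of flag_a, 85 mm from the pivot; moves with the flag.
- flag_a_tail (a point): Middle of the end edge of the thumb tail; moves with the flag; pressing it down raises the blade. The flag: bare aluminium plate, 6 mm thick, about 60 g; square blade 62 x 62 mm (23 to 85 mm from the pivot); 42 mm wide neck, running on as a thumb tail to 50 mm beyond the pivot. One face bears a straight dark bar, the other a dark ring (38 mm). Axes: x from blade to tail, z out of the bar face. Pressing both faces at once is pinching.
- station_b: Flag station of the plain tube: fixed, built like station_a, same origin and axes.
- flag_b (a joint): Flag angle of station_b, as flag_a; the flag is of the same shape. Starts near 0 to 0.3. To be left alone.
- flag_b_end (a point): Middle of the free end edge of the blade of flag_b, 85 mm from the pivot; moves with the flag.
- station_c: Flag station of the collared tube: fixed, built like station_a, same origin and axes.
- flag_c (a joint): Flag angle of station_c, as flag_a; the flag is of the same shape. Starts already turned over, about 2.85 to pi. To be left alone.
- flag_c_end (a point): Middle of the free end edge of the blade of flag_c, 85 mm from the pivot; moves with the flag.
- tube_flanged: Upright steel tube offcut, 44 mm diameter, 70 mm tall, standing loose on its station's plate 135 mm beyond the pivot. Origin at the middle of its foot (8 mm above the bench). This one has a flat square flange plate (62 x 62 x 6 mm, with a hole) on top, so 76 mm tall. It marks the station whose flag is to be flipped.
- tube_plain: Upright steel tube offcut, 44 mm diameter, 70 mm tall, standing loose on its station's plate 135 mm beyond the pivot. Origin at the middle of its foot (8 mm above the bench). Plain, nothing on it.
- tube_collared: Upright steel tube offcut, 44 mm diameter, 70 mm tall, standing loose on its station's plate 135 mm beyond the pivot. Origin at the middle of its foot (8 mm above the bench). Has a round collar of 56 mm diameter round its middle.
- coupling: Bystander: short steel tube coupling, 36 mm diameter, 35 mm tall, standing loose between two stations. Origin at its underside.
- marker: Bystander: black marker pen, 135 x 12 x 12 mm, lying loose between two stations. Origin mid-length, at its underside.
- tape_roll: Bystander: roll of paper tape, 90 mm diameter, 25 mm tall, lying loose to the right of the stations. Origin at its underside.
- brush: Bystander: brush with wooden handle lying to the left of the stations.
- square: Bystander: try square, wooden stock 120 mm, steel blade 120 mm, lying to the right of the stations. Origin mid-stock at its underside.
- mug: Bystander: white mug, 80 mm diameter, 90 mm tall, at the left. Origin at its underside.
Mind the look-alikes: they are no part of the job. What is shaped like the tube_plain but red or turquoise is not meant.

How it is judged:
By the outcome, as a careful person would: the job done as asked, in the order asked, and still so for the second after the job is handed in, with the robot touching nothing.
It also fails if it takes over 37 s, if anything falls off the work surface, if the arm or the gripper's body presses on something with over 40 N, if the wrist force passes 120 N, or if a joint passes its speed limit or range.

## Working session

There is one attempt and no reset: what is moved stays moved. The work goes in short steps, Python scripts to look and compute and a shell command to move; the robot and the scene stay as the last step left them, time stands still between calls to the robot, and variables do not carry over. Pictures are saved under pics/ and viewed, at most 10 in all, crops included, and the job is handed in when it is done.

```bash
mkdir -p pics; python3 - <<'E'
from station import robot,cams
import cv2,numpy as np
np.set_printoptions(precision=4,suppress=True)
for n in("scene","side"):
    cv2.imwrite(f"pics/{n}0.png",cams.read_camera(n)); print(n,cams.camera_info(n))
s=robot.state();print(s);print(cams.camera_info("wrist"))
E
```

```text
scene {'fx': 512.5051484505843, 'fy': 512.5051484505843, 'cx': 282.1244426120187, 'cy': 205.90787789905443, 'extrinsics': array([[-0.8133,  0.4991, -0.2991,  0.9329],
       [ 0.5818,  0.6891, -0.4321,  0.5449],
       [-0.0096, -0.5254, -0.8508,  1.0978],
       [ 0.    ,  0.    ,  0.    ,  1.    ]])}
side {'fx': 406.0156073200294, 'fy': 406.0156073200294, 'cx': 272.080323123369, 'cy': 215.30899376275664, 'extrinsics': array([[ 0.8454, -0.422 ,  0.3275,  0.2225],
       [-0.5341, -0.6562,  0.533 , -0.5872],
       [-0.01  , -0.6255, -0.7801,  0.926 ],
       [ 0.    ,  0.    ,  0.    ,  1.    ]])}
{'clock': 0.1, 'joint_positions': array([-1.1592,  0.6899, -0.1945,  1.5662,  0.1573,  0.9025, -0.2151]), 'joint_velocities': array([ 0.0002, -0.0015,  0.0005, -0.0028, -0.0006,  0.0001,  0.0007]), 'joint_torque': array([ -0.0045, -52.8498,  -1.272 , -15.3836,  -0.0526,   0.002 ,
         0.0001]), 'tool_pos': array([0.2304, 0.5804, 0.257 ]), 'tool_rot': array([-3.14  ,  0.0001,  2.7639]), 'ft_force': array([ 0.0458,  0.0347, -0.6334]), 'wrist_torque': array([-0.035 ,  0.0265, -0.0236]), 'grip_force': 0.0, 'gripper_width': 0.08816056749034504}
{'fx': 329.0705460540184, 'fy': 329.0705460540184, 'cx': 286.6705128436213, 'cy': 216.4285389898054, 'mount': array([[ 0.    , -0.9669, -0.255 ,  0.0651],
       [ 1.    , -0.0001,  0.0003, -0.0001],
       [-0.0003, -0.255 ,  0.9669, -0.1275],
       [ 0.    ,  0.    ,  0.    ,  1.    ]])}
```

View pics/scene0.png

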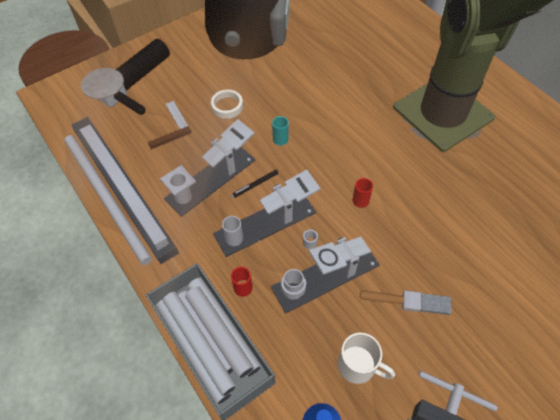

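View pics/side0.png

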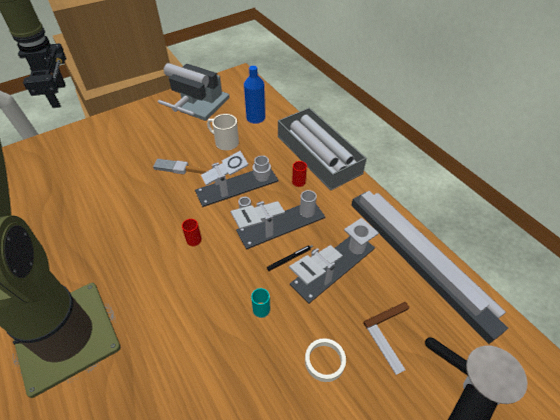

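Scene view: the flanged tube is at (178,183) with its flag at (230,145). The plain tube is at (232,230), flag (290,190). The collared tube is at (293,284), its flag already turned over at (340,255). The look-alikes are red at (241,281) and (363,192), and turquoise at (280,130). In the side view the flanged tube is at (360,235) with its flag at (317,265). I choose the station with the square flange, the rightmost one seen from the robot, and check it in one close crop.

```bash
python3 - <<'E'
import cv2,numpy as np
a=cv2.imread("pics/scene0.png")[110:220,150:270]; b=cv2.imread("pics/side0.png")[210:310,280:390]
a=cv2.resize(a,(400,367),interpolation=cv2.INTER_CUBIC); b=cv2.resize(b,(400,364),interpolation=cv2.INTER_CUBIC)
o=np.zeros((367,800,3),np.uint8);o[:,:400]=a;o[:364,400:]=b
cv2.imwrite("pics/crop.png",o)
E
```

```text
(no output)
```

View pics/crop.png

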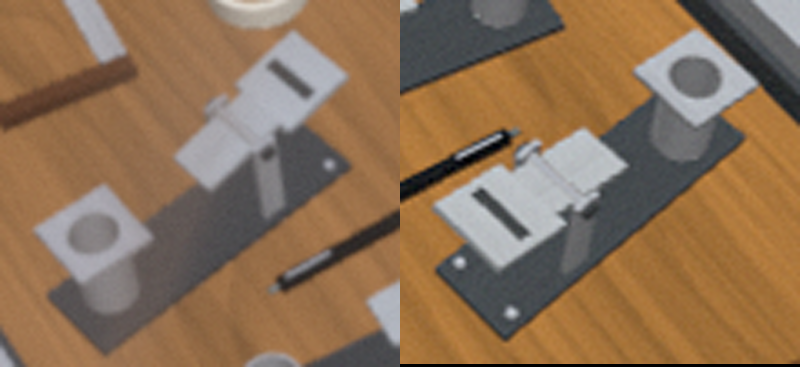

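The crop confirms it. The square flange stands on this station (scene corners (35,232), (107,185), (153,235), (82,283) in crop pixels), and its flag shows the bar face with the blade on the robot side. Next I fit the pose from the crop corners.

```bash
cat > h.py <<'E'
import numpy as np
from scipy.optimize import least_squares
from station import robot,cams
np.set_printoptions(precision=4,suppress=True)
def proj(n,P):
    c=cams.camera_info(n);E=np.linalg.inv(c["extrinsics"]);q=(E[:3,:3]@np.asarray(P).T).T+E[:3,3]
    return np.c_[c["fx"]*q[:,0]/q[:,2]+c["cx"],c["fy"]*q[:,1]/q[:,2]+c["cy"]]
def world(p,L):
    x,y,w=p[:3];c,s=np.cos(w),np.sin(w);L=np.atleast_2d(L)
    return np.c_[x+c*L[:,0]-s*L[:,1],y+s*L[:,0]+c*L[:,1],L[:,2]]
def flag(th,r,y,f=.003): # r>0 towards blade; f>0 bar face
    return [-r*np.cos(th)+f*np.sin(th),y,.085+r*np.sin(th)+f*np.cos(th)]
E
python3 - <<'E'
from h import *
def pts(th):
    bl=lambda s:flag(th,.085,s*.031); tl=lambda s:flag(th,-.05,s*.021)
    sc=[([.175,-.036,.008],50,297),([.175,.036,.008],107,354),([-.075,.036,.008],350,165),([.135,0,.084],93.5,234),(bl(-1),293,31),(bl(1),348,75),(tl(-1),175,156),(tl(1),212,190)]
    sd=[([-.075,.036,.008],437,270),([-.075,-.036,.008],507,336),([.175,-.036,.008],745,137),([.135,0,.084],695,77),(bl(1),433,207),(bl(-1),500,270),(tl(1),585,128),(tl(-1),628,163)]
    return sc,sd
def res(p):
    sc,sd=pts(p[3])
    r=proj("scene",world(p,[a[0] for a in sc]))-[[150+a[1]/3.3333,110+a[2]/3.3333] for a in sc]
    q=proj("side",world(p,[a[0] for a in sd]))-[[280+(a[1]-400)/3.636,210+a[2]/3.636] for a in sd]
    return np.r_[r.ravel(),q.ravel()]
s=least_squares(res,[.6,-.15,-.1,.2],loss="soft_l1");print(s.x,res(s.x).reshape(-1,2).round(1).tolist())
p=s.x
# neighbour plain: pivot height ray of the bar end etc.
def ray(n,u,v,z):
    c=cams.camera_info(n);E=c["extrinsics"];d=E[:3,:3]@[(u-c["cx"])/c["fx"],(v-c["cy"])/c["fy"],1];return E[:3,3]+d*(z-E[2,3])/d[2]
for n,u,v,z in [("scene",263,192,.095),("scene",232,222,.078),("side",281,208,.095),("scene",180,110,0),("scene",240,175,.01),("scene",227,95,.025)]:
    print(n,u,v,ray(n,u,v,z), "local",(np.array([[np.cos(p[2]),np.sin(p[2])],[-np.sin(p[2]),np.cos(p[2])]])@(ray(n,u,v,z)[:2]-p[:2])))
for L in ([.04,0,.1],[-.1,0,.12],[.055,0,.09]): print(L,world(p,L))
E
```

```text
[ 0.6036 -0.1958  0.157   0.1903] [[-2.6, -0.6], [-1.8, -0.3], [-0.8, -0.9], [0.2, 0.4], [-1.4, -0.1], [-1.4, -0.0], [-2.1, 0.1], [-2.3, -0.4], [-1.6, -0.6], [-1.0, 0.6], [-0.7, -0.5], [-2.4, -0.8], [-0.6, -0.0], [-0.6, 0.1], [-1.3, -0.4], [-0.8, 0.4]]
scene 263 192 [ 0.5943 -0.0218  0.095 ] local [0.018  0.1733]
scene 232 222 [ 0.6929 -0.0052  0.078 ] local [0.118  0.1742]
side 281 208 [ 0.6047 -0.0112  0.095 ] local [0.0299 0.1821]
scene 180 110 [ 0.5958 -0.4453  0.    ] local [-0.0467 -0.2452]
scene 240 175 [ 0.5841 -0.1483  0.01  ] local [-0.0118  0.0499]
scene 227 95 [ 0.467  -0.3934  0.025 ] local [-0.1658 -0.1738]
[0.04, 0, 0.1] [[ 0.6431 -0.1895  0.1   ]]
[-0.1, 0, 0.12] [[ 0.5048 -0.2114  0.12  ]]
[0.055, 0, 0.09] [[ 0.6579 -0.1872  0.09  ]]
```

Station_a is at about (0.604, -0.196), yaw 0.157, with its flag at 0.19 rad. The plan uses a vertical tool with closed fingers, tool x along station x:
1. Press the tail down to raise the blade.
2. Go round to the robot side and push the blade over.
3. Press it flat.

First I move across the bench.

```bash
python3 -m crank '[[0.15,-0.33,0.1,0,0,-0.05,0],[0.3,-0.67,0.2,0,0,-0.1,0],[0.46,-1,0.2,0,0,-0.14,0]]' 20
python3 -m crank '[[0.15,-0.33,0,0,0,-0.05,0],[0.3,-0.67,0,0,0,-0.1,0],[0.46,-1,0,0,0,-0.14,0]]'
python3 -m crank '[[0.15,-0.33,0,0,0,-0.05,0],[0.3,-0.67,0,0,0,-0.1,0],[0.46,-1,0,0,0,-0.14,0],[0.46,-1,0,0,0,-0.14,0]]'; python3 -c "
from station import robot;print(robot.state())"
```

```text
clock: 0.48
tool_pos: [0.3003, 0.4297, 0.2885]
tool_rot: [3.14, -0.0, 2.32]
ft_force: [1.1, -0.1, 0.6]
gripper_width: 0.0602
grip_force: 0.0
clock: 0.85
tool_pos: [0.3689, 0.2791, 0.2877]
tool_rot: [-3.141, 0.0, 1.88]
ft_force: [1.4, 0.6, -0.3]
gripper_width: 0.0305
grip_force: 0.0
clock: 1.35
tool_pos: [0.4389, 0.1264, 0.2878]
tool_rot: [3.14, 0.002, 1.435]
ft_force: [1.3, 0.6, -0.2]
gripper_width: 0.0004
grip_force: 0.0
{'clock': 1.35, 'joint_positions': array([-0.48938955,  0.43233834,  0.15643163,  2.02413144, -0.0985264 ,
        0.69213176, -0.40714487]), 'joint_velocities': array([-0.06138015, -0.00127532, -0.08997229,  0.00631123, -0.01637257,
        0.00487166, -0.00460671]), 'joint_torque': array([  1.89751647, -36.902318  ,   3.11100461, -12.67380059,
         0.13212854,  -0.05486626,   0.04758147]), 'tool_pos': array([0.4389276 , 0.12640292, 0.28775485]), 'tool_rot': array([3.14039834e+00, 2.20376807e-03, 1.43484658e+00]), 'ft_force': array([ 1.28331507,  0.5987751 , -0.16450225]), 'wrist_torque': array([-0.00705967,  0.1359461 , -0.0033892 ]), 'grip_force': 0.0, 'gripper_width': 0.0004161464064506917}
```

```bash
python3 -m crank '[[0.15,-0.23,0,0,0,-0.045,0],[0.3,-0.46,0,0,0,-0.09,0],[0.46,-0.7,0,0,0,-0.136,0]]'
python3 -m crank '[[0.15,-0.23,0,0,0,-0.045,0],[0.3,-0.46,0,0,0,-0.09,0],[0.46,-0.7,0,0,0,-0.136,0]]'
python3 -m crank '[[0.15,-0.23,0,0,0,-0.045,0],[0.3,-0.46,0,0,0,-0.09,0],[0.46,-0.7,0,0,0,-0.136,0],[0.46,-0.7,-0.3,0,0,-0.136,0],[0.46,-0.7,-0.5,0,0,-0.136,0],[0.46,-0.7,-0.5,0,0,-0.136,0],[0.46,-0.7,-0.5,0,0,-0.136,0]]'; python3 - <<'E'
from h import *
import cv2
cv2.imwrite("pics/side1.png",cv2.resize(cams.read_camera("side")[120:330,230:430],(571,600),interpolation=cv2.INTER_CUBIC))
print(robot.state()["tool_pos"],robot.state()["joint_positions"])
E
```

```text
clock: 1.72
tool_pos: [0.5068, 0.0266, 0.2875]
tool_rot: [-3.14, -0.001, 1.016]
ft_force: [0.6, 0.0, -0.0]
gripper_width: 0.0003
grip_force: 0.0
clock: 2.1
tool_pos: [0.576, -0.0782, 0.2873]
tool_rot: [-3.14, 0.0, 0.588]
ft_force: [0.1, 0.6, -0.9]
gripper_width: 0.0005
grip_force: 0.0
clock: 2.98
tool_pos: [0.6454, -0.1835, 0.2138]
tool_rot: [3.141, -0.002, 0.164]
ft_force: [0.4, -0.6, 0.5]
gripper_width: 0.0006
grip_force: 0.0
[ 0.6456 -0.1839  0.2144] [-0.0185  0.8441  0.4598  1.478  -0.4308  0.9179 -0.8367]
```

View pics/side1.png

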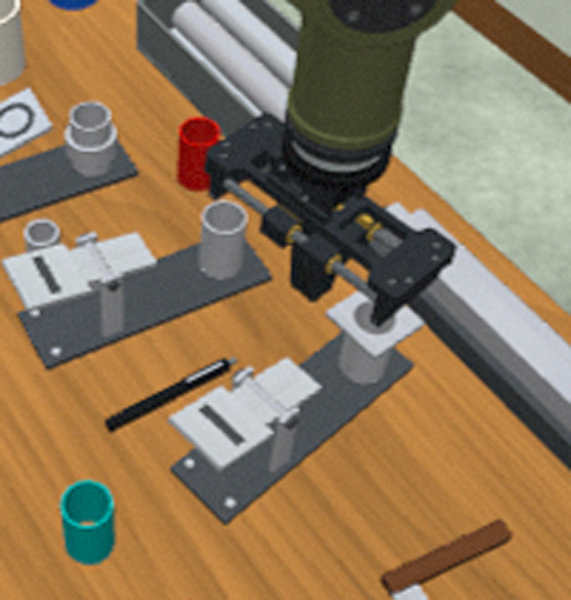

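The arm stands over the tail, about 115 mm above it, with nothing disturbed: tail at (290,385), fingers at (313,290). Next I press the tail down slowly.

```bash
python3 -m crank '[[0,-0.03,-0.3,0,0,0,0],[0,-0.03,-0.55,0,0,0,0],[0,-0.03,-0.7,0,0,0,0],[0,-0.03,-0.75,0,0,0,0]]'
python3 -m crank '[[0,0,-0.04,0,0,0,0],[0,0,-0.08,0,0,0,0],[0,0,-0.12,0,0,0,0],[0,0,-0.15,0,0,0,0],[0,0,-0.15,0,0,0,0]]'; python3 - <<'E'
from h import *
import cv2
cv2.imwrite("pics/side2.png",cv2.resize(cams.read_camera("side")[190:310,270:390],(500,500),interpolation=cv2.INTER_CUBIC))
E
```

```text
clock: 3.52
tool_pos: [0.6448, -0.1883, 0.1003]
tool_rot: [-3.141, -0.0, 0.163]
ft_force: [1.5, -0.7, 1.8]
gripper_width: 0.0002
grip_force: 0.7
clock: 4.15
tool_pos: [0.6447, -0.1887, 0.0775]
tool_rot: [3.141, -0.0, 0.163]
ft_force: [0.7, -1.0, 0.1]
gripper_width: 0.0007
grip_force: 0.3
```

View pics/side2.png

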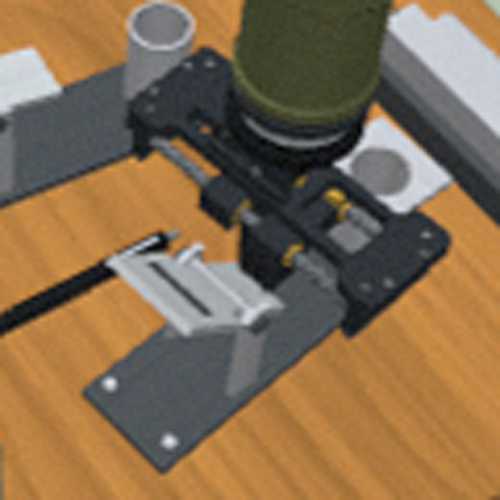

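The blade is up to roughly 45° and stays there (blade (110–280, 250–330) in the crop). Now I lift clear, go round to the robot side and come down behind the blade.

```bash
python3 -m crank '[[0,0,0.4,0,0,0,0],[0,0,0.8,0,0,0,0],[0,0,0.93,0,0,0,0],[0,0,0.93,0,0,0,0],[-0.35,-0.055,0.93,0,0,0,0],[-0.7,-0.11,0.93,0,0,0,0],[-0.97,-0.15,0.93,0,0,0,0],[-0.97,-0.15,0.93,0,0,0,0],[-0.97,-0.15,0.7,0,0,0,0],[-0.97,-0.15,0.5,0,0,0,0],[-0.97,-0.15,0.4,0,0,0,0],[-0.97,-0.15,0.4,0,0,0,0]]'; python3 - <<'E'
from h import *
import cv2
cv2.imwrite("pics/side3.png",cv2.resize(cams.read_camera("side")[190:310,250:370],(500,500),interpolation=cv2.INTER_CUBIC))
E
```

```text
clock: 5.7
tool_pos: [0.4989, -0.2105, 0.1364]
tool_rot: [-3.14, 0.002, 0.163]
ft_force: [0.9, -0.5, 0.6]
gripper_width: 0.0003
grip_force: 0.0
```

View pics/side3.png

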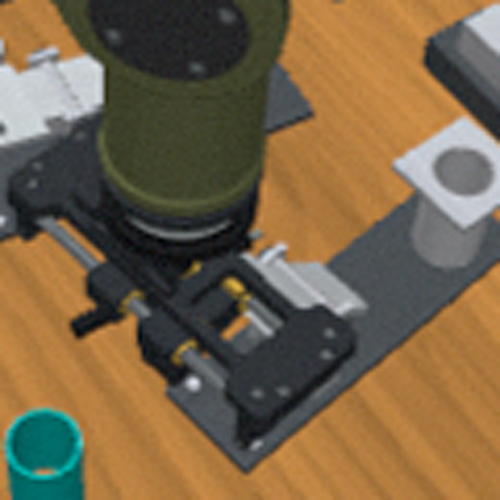

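The gripper hides the blade here, and the tail at (330,285) looks fairly level, so I check from the scene camera.

```bash
python3 - <<'E'
from h import *
import cv2
cv2.imwrite("pics/sc4.png",np.hstack([cv2.resize(cams.read_camera("scene")[90:210,150:270],(400,400),interpolation=cv2.INTER_CUBIC),cv2.resize(cams.read_camera("wrist"),(400,300))[:,:].repeat(1,0) if 0 else cv2.copyMakeBorder(cv2.resize(cams.read_camera("wrist"),(400,300)),0,100,0,0,0)]))
p=[.6036,-.1958,.157]
for th in(.2,.5,.7,.85):
  print(th,((proj("scene",world(p,[flag(th,-.05,-.021),flag(th,-.05,.021),flag(th,.085,-.031),flag(th,.085,.031)]))-[150,90])*3.333).round().tolist())
E
```

```text
0.2 [[168.0, 223.0], [205.0, 256.0], [288.0, 97.0], [343.0, 141.0]]
0.5 [[175.0, 232.0], [211.0, 264.0], [276.0, 82.0], [332.0, 127.0]]
0.7 [[182.0, 235.0], [218.0, 266.0], [264.0, 77.0], [320.0, 123.0]]
0.85 [[188.0, 235.0], [224.0, 267.0], [253.0, 76.0], [310.0, 122.0]]
```

View pics/sc4.png

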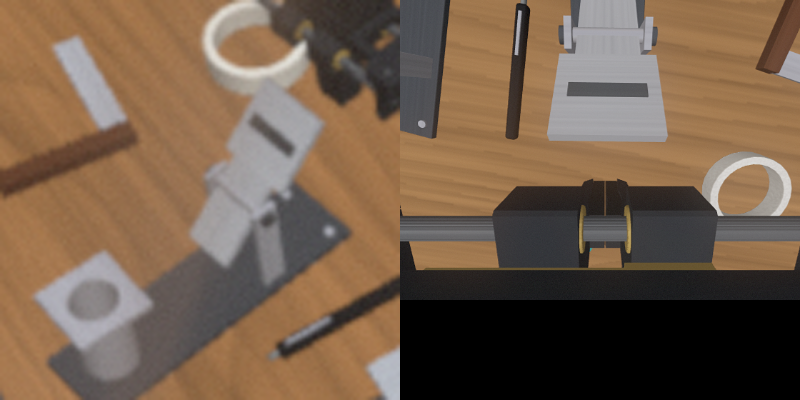

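The flag holds at about 0.7 rad: scene blade end corners at (268,75) and (323,122) in the crop. The fingers are centred behind it. Now I push it over the top along an arc.

```bash
python3 -m crank '[[0.1,0.015,0.01,0,0,0,0],[0.2,0.03,0.02,0,0,0,0],[0.28,0.045,0.04,0,0,0,0],[0.37,0.06,0.055,0,0,0,0],[0.43,0.07,0.08,0,0,0,0],[0.5,0.08,0.1,0,0,0,0],[0.56,0.09,0.15,0,0,0,0],[0.62,0.1,0.19,0,0,0,0],[0.69,0.11,0.18,0,0,0,0],[0.75,0.12,0.17,0,0,0,0],[0.81,0.13,0.14,0,0,0,0],[0.87,0.14,0.11,0,0,0,0],[0.87,0.14,0.11,0,0,0,0]]'; python3 - <<'E'
from h import *
import cv2
a=[cv2.resize(cams.read_camera("scene")[90:210,150:270],(400,400),interpolation=cv2.INTER_CUBIC),cv2.resize(cams.read_camera("side")[190:310,270:390],(400,400),interpolation=cv2.INTER_CUBIC)]
cv2.imwrite("pics/sc5.png",np.hstack(a))
E
```

```text
clock: 7.48
tool_pos: [0.6301, -0.1894, 0.1533]
tool_rot: [-3.141, 0.0, 0.164]
ft_force: [-0.0, -0.4, 0.0]
gripper_width: 0.0002
grip_force: 0.0
```

View pics/sc5.png

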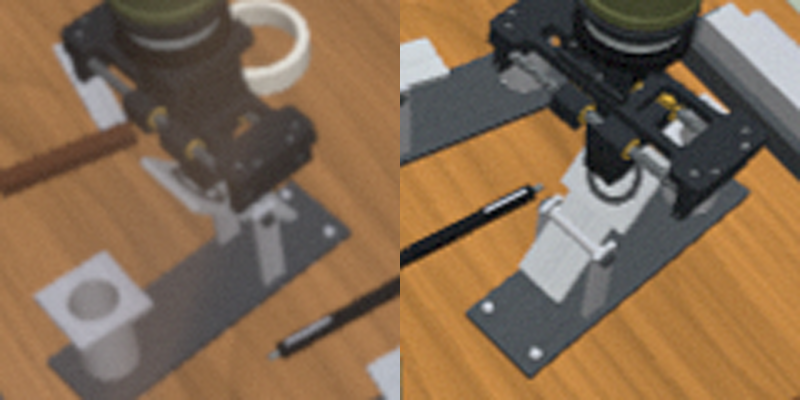

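The flag is over the top at about 130°, with the ring face visible at (612,180) in the right crop. Now I follow the arc down and press it flat.

```bash
python3 -m crank '[[0.05,0.008,-0.055,0,0,0,0],[0.095,0.015,-0.11,0,0,0,0],[0.12,0.018,-0.16,0,0,0,0],[0.14,0.02,-0.205,0,0,0,0],[0.15,0.022,-0.25,0,0,0,0],[0.157,0.025,-0.29,0,0,0,0],[0.157,0.025,-0.31,0,0,0,0],[0.157,0.025,-0.31,0,0,0,0]]'
python3 -m crank '[[0.1,0.016,0,0,0,0,0],[0.1,0.016,-0.01,0,0,0,0],[0.1,0.016,-0.02,0,0,0,0],[0.1,0.016,-0.02,0,0,0,0]]'
```

```text
clock: 8.57
tool_pos: [0.6528, -0.1862, 0.1076]
tool_rot: [-3.141, 0.0, 0.162]
ft_force: [-0.6, -0.8, 0.4]
gripper_width: 0.0003
grip_force: 0.0
clock: 9.07
tool_pos: [0.6698, -0.1834, 0.1072]
tool_rot: [3.141, -0.005, 0.163]
ft_force: [-0.0, 2.1, 11.9]
gripper_width: 0.0005
grip_force: 5.7
```

The force of 11.9 N with the tip at 88 mm means the flag is on its stop. Lift off and verify.

```bash
python3 -m crank '[[0,0,0.05,0,0,0,0],[0,0,0.3,0,0,0,0],[0,0,0.7,0,0,0,0],[-0.3,-0.05,0.95,0,0,0,0],[-0.7,-0.1,0.95,0,0,0,0],[-1,-0.15,0.95,0,0,0,0],[-1,-0.15,0.95,0,0,0,0],[-1,-0.15,0.95,0,0,0,0]]'; python3 - <<'E'
from h import *
import cv2
a=[cv2.resize(cams.read_camera("scene")[90:310,150:390],(400,367),interpolation=cv2.INTER_CUBIC),cv2.resize(cams.read_camera("side")[130:350,180:420],(400,367),interpolation=cv2.INTER_CUBIC)]
cv2.imwrite("pics/sc6.png",np.hstack(a))
p=[.6036,-.1958,.157]
for th in(2.9,3.05,np.pi):
  L=world(p,[flag(th,.085,-.031,-.003),flag(th,.085,.031,-.003)])
  print(th,((proj("scene",L)-[150,90])*1.667).round(1).tolist(),((proj("side",L)-[180,130])*1.667+[400,0]).round(1).tolist())
E
```

```text
clock: 10.07
tool_pos: [0.5187, -0.2062, 0.2474]
tool_rot: [3.142, -0.001, 0.163]
ft_force: [-0.6, 0.3, -0.4]
gripper_width: 0.0004
grip_force: 0.0
2.9 [[59.6, 107.7], [86.9, 132.3]] [[692.4, 189.6], [661.3, 164.3]]
3.05 [[59.6, 113.9], [86.8, 138.4]] [[692.3, 193.5], [661.5, 168.3]]
3.141592653589793 [[60.2, 117.3], [87.2, 141.7]] [[691.8, 196.2], [661.2, 171.1]]
```

View pics/sc6.png

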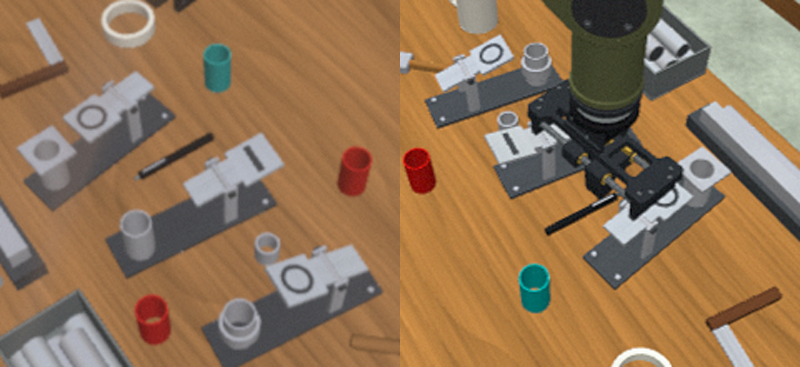

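The ring face is up, with the blade end corners at about (64,118) and (93,141), which matches the level pose at pi. The other flags, the tubes and the bystanders are unmoved, and the robot touches nothing.

```bash
python3 -c "
from station import robot;print(robot.close_job())"
```

```text
the job is handed in; nothing more can be done
None
```

The flanged tube's flag is flipped fully over onto the tube's side and lies level on its stop, ring face up; the job was handed in at about 10 s with nothing else seen to have moved in the camera views.

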